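# Load a sample dish under the sprung hood of a bench reader

## Robot

A 6-joint arm with a two-finger parallel gripper is mounted at the origin on the work surface. World frame = base frame: x ahead of the robot, y to its left, z up, the work surface at z = 0. Lengths are in m, angles in rad, forces in N, time in s.
With the tool pointing down it reaches from about 0.3 to 0.875 m from the base axis. Payload 4.2 kg.
Tool frame: the origin (TCP) lies on the centre line of the jaws, within the pads' length; the fingertips stand ahead of it and the grasp point (between the pads) lies 5 mm behind it (env.nose_length is the z of the fingertips in the tool frame, in m); z points along the fingers, y is the line along which they close (so a half turn about z gives the same grasp; the last joint's range is limited). The gripper opens to 85 mm and grips with 20 to 120 N. Pads are 22 mm wide; open, the fingers measure 114 mm over their backs; the gripper's body (76 mm by 85 mm) begins 54 mm behind the grasp point. The pads swing forward as they close: fully open they stand 13 mm farther back than shut.
Start: joints at [-1.276, 0.32, 1.565, -0, 1.257, -0.02], TCP at [0.178, -0.547, 0.245] pointing down, gripper open.
Joint ranges: [-3.11, 3.11], [-0.84, 2.01], [0.21, 2.61], [-1.34, 4.49], [0.05, 2.63], [-2.56, 2.56]. Speed limits (rad/s): [2.57, 2.57, 3.14, 3.14, 3.14, 3.14].

## Interface

Orientations are given as a unit quaternion [x, y, z, w].
In Python, from cell import env gives the robot as it stands.
- The arm moves only by the tool move_arm, never from a script. Its argument "moves" is one flat list of numbers, 7 for each row, row after row: the finger opening in m, from 0 to 0.0854, then the shift along the tool's x, y, z in m, then the turn, a rotation vector about the tool's x, y, z in rad. In form: [claw, dx, dy, dz, wx, wy, wz, claw, dx, dy, dz, wx, wy, wz, ...]. A call has 1 to 20 rows; each row is the pose to reach, as a shift and turn from the pose commanded when the call began, along the tool's axes at that moment; what a row does not reach only later rows make up. A row lasts 1/8 s, in which the tool goes at most 62.5 mm and 10.7 degrees, less where a joint would pass 70% of its speed; a pose out of reach is approached as far as the arm can. A call with a gripper value outside its range is refused whole. The fingers move at their own pace and stop on an object; "newtons" is the grip in N (left out, the last holds). Time passes only in rows, so rows that repeat a pose let the fingers close. It gives the time, the measured TCP pose, the force, the opening and the grip force at its end, in the units of the state.
- env.get_state(): the state, without advancing time (a new reading comes with each control period).
- env.read_camera(name): name is "scene" or "top" or "wrist"; returns the picture (480x640x3 uint8, blue, green, red); there is no depth.
- env.calibration(name): a dict with "intrinsics" (3x3 intrinsics, pixels), "rvec" (rotation vector, rad) and "tvec" (3), from world to camera coordinates, as OpenCV has them; the wrist camera has in their place "tool_from_camera" (4x4, takes a point from camera to tool coordinates, whose origin is the TCP and whose axes are the flange's). Camera axes: x right, y down, z forward; pixel columns grow to the right and rows downward; lengths in m; the calibration is good to about 2 mm. A picture is of the moment at which its call begins: read the wrist's pose just before it. calibration takes no time and is no camera call.
- env.finish_job(): hands the job in; it is judged then, once.
Trained networks look in the newest picture that a camera, given by its name, has taken for a name from the list of things; names that differ only in an ending like _2 or _b are one class to them, and where a whole thing is asked for, a point or a joint stands for the part that bears it (a point fixed in the world has none). Each returns a list of dicts, best first, with "confidence" (0 to 1); they miss things now and then, are a little off and sometimes report something else, mostly with a low value. They report only what shows in the picture. A call takes as long as a camera call. They do not tell look-alikes from the thing itself.
- env.spot_in(label, camera): "location" ([x, y, z] in m, in world coordinates, good to about 4 mm: the middle of the surface that is visible of it).
- env.landmark_of(label, camera): "location" ([x, y, z] in m, in world coordinates, good to about 4 mm: a listed point, or the origin of a listed thing).
The state is a dict: "clock": time; "qpos": joint angles; "qvel": joint speeds; "effort": joint torques, N m; "ee_pos": TCP position; "tcp_rot": TCP orientation; "wrist_force": force on the tool from outside, world axes, zero at the start; "wrist_torque": the same for the moment, N m; "gripper_width": finger opening in m; "finger_force": force on a finger pad.
Only numpy, scipy, OpenCV 4.12 (cv2) and the standard library are available. Lean on these libraries where they do the work, as an engineer would, in place of code of your own. Each camera call takes 0.05 s, during which the arm holds its last target. There are 200 camera calls.

## Task

Load the green-capped sample dish into the reader: hold the sprung blue hood up with one fingertip (pressing down its orange thumb bar raises it), and meanwhile push the dish along the loading shelf with the other fingertip until it drops flat into the sample well; only then let the hood close over it. Just push the dish, without lifting it, tipping it over, ramming it against the hood or dropping the hood on it, and leave the other things on the bench where they are.

Things in the scene. Friction and masses are not known exactly. Their poses are not given: they have to be found in the camera images.
- reader: White bench reader, fixed, 272 long (x) x 152 wide (y), shelf 60 high, display housing at the rear (x over 75) to about 100. Origin: at bench level, below the hood's front edge, mid-lane. x runs along the lane away from the operator, towards well and display; y left; z up. Positions x, y, z below are mm in this frame. The deck left of y = 33, under the thumb bar, is only 53 high.
- lane (a point): Middle of the grey loading shelf's lane, on its surface (x -60, y 0, z 60). The shelf runs from x = -120 to the well at x = -7. Two steel guide strips, 5 high and 4 wide, from x = -114 to -8, leave a lane 54 wide (y -27 to 27).
- well (a point): Centre of the floor of the black sample well (x 21, y 0, z 53): x -7 to 49, y -30 to 30, 7 deep. The dish drops in once its rear edge has passed x = -7 (its centre x = 17); its top is then 6 above the shelf, clear below the closed hood. So the pushing finger need not go beyond the hood's front edge at x = 0.
- hood (a joint): Angle of the rocker made of blue hood and orange thumb bar. 0 = hood closed and level; grows to 0.85 rad as the bar is pressed down and the hood's right side rises. Spring and weight close it: about 3 to 5 N on the bar hold it open. Closed, it stops the dish (underside 9 above the shelf, dish 13 high); from 0.5 rad the dish passes freely.
- hood_front (a point): Middle of the front edge of the blue hood, on its underside; moves with it. The hood is a plate 6 thick (a boss adds 5) with skirts 9 deep on its right and rear edges only, x 0 to 56, y 33 to -34 when closed. At 0.65 rad its right side stands about 62 above the shelf.
- shaft (a point): Point of the hinge axis above the hood's front edge line (x 0, y 38, z 71). The axis is parallel to the reader's x, 11 above the shelf; steel shaft 8 thick from x = -112 to 64, in dark bearings (77 high, y 33 to 44) at x = -116 to -108 and 60 to 68.
- thumb_bar (a point): Ribbed orange bar, the rocker's left arm: plate 108 long (x -102 to 6), reaching 4 to 34 out from the shaft axis, 3 thick. Its top face passes through the axis; closed, it slopes up to the left by 0.42 rad. A fingertip can slide along it in x; 24 left of the axis and 5 above the shelf, it holds the hood at about 0.65 rad. The point: on its top face, halfway along (x -48), 22 out from the axis; moves with it.
- dish_center (a point): Centre (half-way up) of the round aluminium sample dish with green cap, 48 diameter, 13 high, foot edge bevelled by 2, about 60 g, standing loose in the lane on the loading shelf in front of the hood.
- red_dish_center (a point): Centre of an identical dish with a red cap, standing on the bench; leave it alone.
- can: Steel food can, 73 diameter, 108 high, on the bench; origin at the centre of its underside; leave it alone.
- bottle: Small bottle with blue cap, 48 diameter, 85 high, on the bench; origin at the centre of its underside; leave it alone.
Not all that is in view belongs to the job. What is shaped like the part that bears dish_center but brown or purple is not meant.

How it is judged:
By the outcome, as a careful person would: the job done as asked, in the order asked, and still so for the second after the job is handed in, with the robot touching nothing.
It also fails if it takes over 35 s, if anything falls off the work surface, if the arm or the gripper's body presses on something with over 40 N, if the wrist force passes 120 N, or if a joint passes its speed limit or range.

## Working session

There is one attempt and no reset: what is moved stays moved. The work goes in short steps, Python scripts to look and compute and a tool call to move; the robot and the scene stay as the last step left them, time stands still between calls to the robot, and variables do not carry over. Pictures are saved under pics/ and viewed, at most 10 in all, crops included, and the job is handed in when it is done.

Besides the shell and the picture viewer there is one more tool, called after "Emit:" as name(argument=value, ...) on one line, values as JSON. move_arm: Moves the arm, as the interface text tells. Its arguments: {"type":"object","properties":{"moves":{"type":"array","items":{"type":"number"}},"newtons":{"type":"number"}},"required":["moves"]}

```bash
mkdir -p pics; python3 - <<'E'
from cell import env
import cv2
s=env.get_state(); print(s['clock'],s['ee_pos'],s['tcp_rot'],env.nose_length,s['gripper_width'])
for c in ("scene","top"):
    im=env.read_camera(c); cv2.imwrite(f"pics/{c}0.png",im)
    for l in ("reader","lane","well","hood_front","shaft","thumb_bar","dish_center","red_dish_center","can","bottle"):
        print(c,l,[(round(d['confidence'],2),[round(float(v),4) for v in d['location']]) for d in env.landmark_of(l,c)[:4]])
print(env.get_state()['clock'])
E
```

```text
0.0 [ 0.17789162 -0.54631936  0.24446845] [ 9.87636685e-01  1.56757742e-01 -1.24686886e-04 -8.78945404e-04] 0.014 0.08575918379889584
scene reader [(0.73, [0.6148, 0.0854, -0.0023]), (0.27, [0.5522, 0.1281, 0.0848])]
scene lane [(0.93, [0.56, 0.0664, 0.0596])]
scene well [(0.63, [0.6344, 0.0917, 0.055])]
scene hood_front [(0.94, [0.614, 0.0824, 0.0707])]
scene shaft [(0.72, [0.6078, 0.1232, 0.073])]
scene thumb_bar [(0.58, [0.5542, 0.1327, 0.0824]), (0.58, [0.6042, 0.1232, 0.0706])]
scene dish_center [(0.82, [0.3796, 0.0347, 0.0066]), (0.69, [0.5769, 0.0761, 0.0672]), (0.67, [0.4193, 0.127, 0.0086]), (0.42, [0.6027, 0.1232, 0.0697])]
scene red_dish_center [(0.75, [0.6101, 0.268, 0.0073]), (0.37, [0.6976, -0.054, 0.0016])]
scene can [(0.65, [0.701, -0.0542, 0.0014])]
scene bottle [(0.7, [0.5979, -0.0541, 0.0004])]
top reader [(0.56, [0.618, 0.0878, -0.001]), (0.48, [0.6041, -0.0549, -0.0013]), (0.34, [0.7012, -0.0515, 0.0018])]
top lane [(0.72, [0.5602, 0.0735, 0.061])]
top well [(0.83, [0.6326, 0.0932, 0.048]), (0.53, [0.5999, -0.0524, 0.0019])]
top hood_front [(0.97, [0.6121, 0.0859, 0.0677])]
top shaft [(0.67, [0.6058, 0.123, 0.0687])]
top thumb_bar [(0.8, [0.5563, 0.1283, 0.0796])]
top dish_center [(0.93, [0.3797, 0.0304, 0.0069]), (0.68, [0.4227, 0.1239, 0.0018])]
top red_dish_center [(0.72, [0.6065, 0.265, 0.0068])]
top can [(0.9, [0.7006, -0.0528, -0.0006])]
top bottle [(0.63, [0.5996, -0.0521, 0.0043]), (0.57, [0.5738, 0.0801, 0.0693])]
1.1
```

```bash
ls; ls pics
```

```text
pics
scene0.png
top0.png
```

View pics/scene0.png

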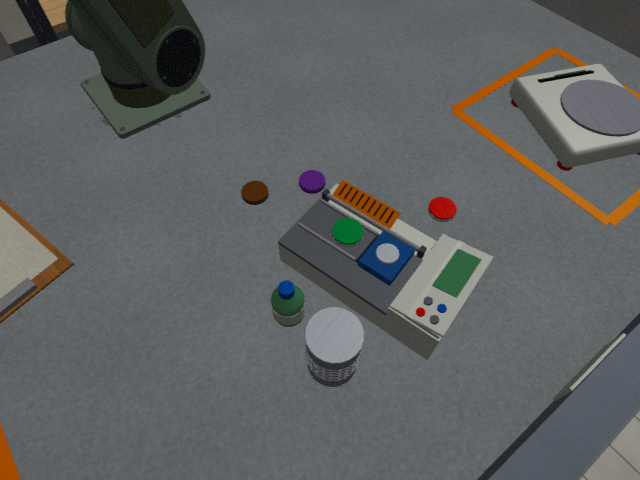

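View pics/top0.png

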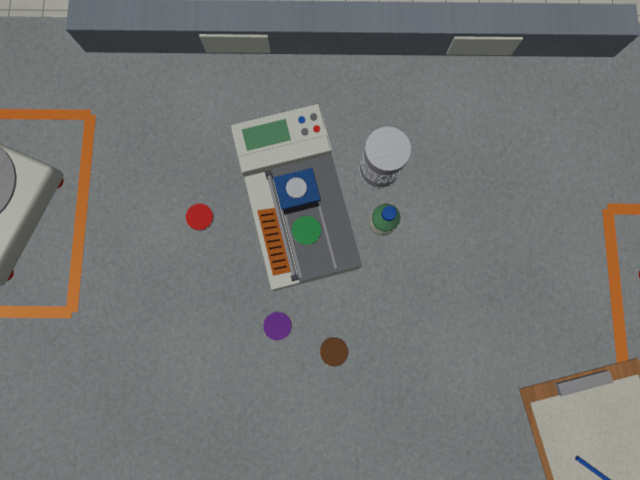

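The pictures agree with the networks. The green dish stands in the lane at about (348,231) in the scene picture and (307,230) in the top one, in front of the blue hood. The brown and purple look-alikes, and the red dish, are on the bench. I'll fit the reader frame and triangulate the cap.

```bash
cat > h.py <<'E'
import numpy as np, cv2
from cell import env
from scipy.spatial.transform import Rotation as R
from scipy.optimize import least_squares
def proj(c,P):
    k=env.calibration(c); return cv2.projectPoints(np.float64(P).reshape(-1,1,3),np.float64(k['rvec']),np.float64(k['tvec']),np.float64(k['intrinsics']),None)[0].reshape(-1,2)
def world(p,P):  # p: x,y,yaw of reader; P mm
    P=np.atleast_2d(P)/1000.; c,s=np.cos(p[2]),np.sin(p[2])
    return np.c_[p[0]+c*P[:,0]-s*P[:,1],p[1]+s*P[:,0]+c*P[:,1],P[:,2]]
def inread(p,W):
    d=np.array(W[:2])-p[:2]; c,s=np.cos(p[2]),np.sin(p[2]); return 1000*np.array([c*d[0]+s*d[1],-s*d[0]+c*d[1],W[2]])
E
python3 - <<'E'
from h import *
M=np.array([[-60,0,60],[21,0,53],[0,0,69],[0,38,71],[-48,58.1,80],[0,0,0]])
S=np.array([[.56,.0664],[.6344,.0917],[.614,.0824],[.6078,.1232],[.5542,.1327],[.6148,.0854]])
T=np.array([[.5602,.0735],[.6326,.0932],[.6121,.0859],[.6058,.123],[.5563,.1283],[.618,.0878]])
f=lambda p:np.r_[(world(p,M)[:,:2]-S).ravel(),(world(p,M)[:,:2]-T).ravel()]
p=least_squares(f,[.61,.085,.25],loss='soft_l1',f_scale=.003).x; print(p, (1000*f(p)).round(1))
# pixel refine: orange bar (closed) and display-housing/hood colours centroids
obs={}
for c in("scene","top"):
    im=cv2.imread(f"pics/{c}0.png"); h=cv2.cvtColor(im,cv2.COLOR_BGR2HSV)
    m=cv2.inRange(h,(50,150,80),(75,255,255)); n,l,st,ce=cv2.connectedComponentsWithStats(m)
    print(c,'green',[(st[i,4],ce[i].round(1)) for i in range(1,n) if st[i,4]>80])
    obs[c]=[ce[i] for i in range(1,n) if st[i,4]>80]
    # overlay
    b=im.copy()
    def poly(P,col):
        q=np.round(proj(c,world(p,P))*16).astype(int); cv2.polylines(b,[q.reshape(-1,1,2)],True,col,1,cv2.LINE_AA,4)
    poly([[-120,27,60],[-7,27,60],[-7,-27,60],[-120,-27,60]],(0,255,255))
    poly([[0,33,75],[56,33,75],[56,-34,75],[0,-34,75]],(255,255,255))
    co,si=np.cos(.42),np.sin(.42)
    poly([[x,38+r*co,71+r*si] for x,r in((-102,4),(6,4),(6,34),(-102,34))],(255,0,255))
    u=proj(c,world(p,[[-20,0,60]]))[0].astype(int)
    cr=b[u[1]-75:u[1]+75,u[0]-100:u[0]+100]; cv2.imwrite(f"pics/o_{c}.png",cv2.resize(cr,None,fx=4,fy=4,interpolation=cv2.INTER_CUBIC))
E
python3 -c "
import cv2,numpy as np
a=cv2.imread('pics/o_scene.png');b=cv2.imread('pics/o_top.png')
cv2.imwrite('pics/o.png',cv2.resize(np.hstack([a[:,100:700],b[:,200:600]]),(800,480)))"
```

```text
[0.61569256 0.08617157 0.25827328] [-2.3  4.4  1.6 -0.2  1.7  3.8 -1.8 -0.3  0.2 -2.6  0.9  0.8 -2.5 -2.7
  3.4 -1.7  3.6  0.3  0.2 -0.1 -1.9  1.8 -2.3 -1.6]
scene green [(np.int32(619), array([347.3, 230.2]))]
top green [(np.int32(599), array([305.9, 229.9]))]
```

View pics/o.png

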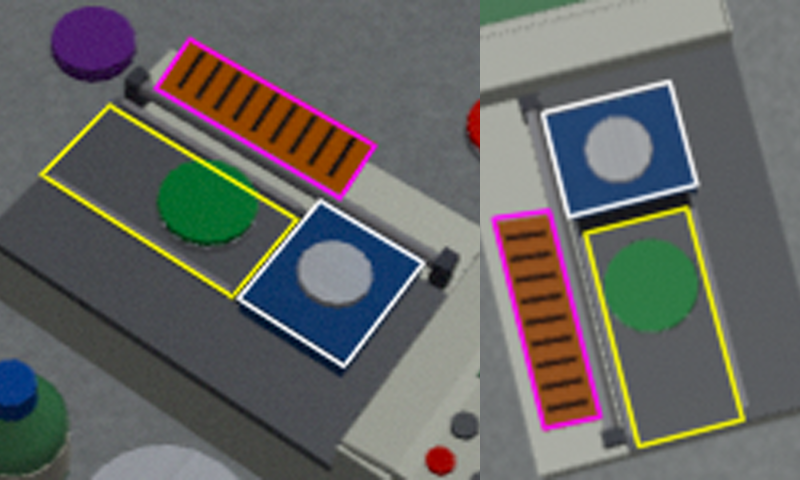

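The overlay fits the lane, hood and bar edges to within about 1–2 mm in both views, so the frame is good. Next: the dish position and the approach move.

```bash
cat >> h.py <<'E'
p=np.array([0.61569,0.08617,0.25827])
def goal(x,y,tipz,tilt=0,nose=14):
    """tool pose with fingertips at reader x,y,tipz mm; tool x along lane; tilt leans body back"""
    Rt=R.from_euler('z',p[2])*R.from_euler('x',np.pi)*R.from_euler('y',tilt)
    return world(p,[[x,y,tipz]])[0]-Rt.apply([0,0,nose/1000]),Rt
def shift(x,y,tipz,tilt=0):
    s=env.get_state(); R0=R.from_quat(s['tcp_rot']); g,Rt=goal(x,y,tipz,tilt)
    print('shift mm',(R0.inv().apply(g-s['ee_pos'])*1000).round(1),'turn',(R0.inv()*Rt).as_rotvec().round(4))
E
python3 - <<'E'
from h import *
def f(w): return np.r_[proj('scene',w)[0]-[347.3,230.2],proj('top',w)[0]-[305.9,229.9]]
r=least_squares(f,[.577,.076,.073]); print(r.x,r.fun.round(2),inread(p,r.x))
for c,u in(("scene",[347.3,230.2]),("top",[305.9,229.9])):
    q=least_squares(lambda a:proj(c,[a[0],a[1],.073])[0]-u,[.577,.076]).x; print(c,inread(p,[*q,.073]))
shift(-80,33.5,225); shift(-80,33.5,110)
E
```

```text
[0.57305208 0.07695617 0.0721594 ] [-0.55  0.07 -0.49 -0.34] [-43.57704544   1.98184154  72.15939924]
scene [-42.69328279   2.09108706  73.        ]
top [-44.46662529   1.37789203  73.        ]
shift mm [ 534.2 -504.3    6.3] turn [0.0001 0.     0.0565]
shift mm [ 534.2 -504.3  121.3] turn [0.0001 0.     0.0565]
```

Emit:
move_arm(moves=[0.054,100,0,0,0,0,0])

```text
clock: 1.23
ee_pos: [0.2354, -0.5287, 0.2454]
tcp_rot: [0.988, 0.154, -0.001, 0.001]
wrist_force: [1.6, 0.2, -0.5]
gripper_width: 0.0694
finger_force: 0.0
```

That row said 100 where I meant 0.1 m. The per-row limit kept it to 62 mm along x in free air, so no harm was done. Remaining shift from here:

```bash
python3 - <<'E'
from h import *
shift(-88,34.5,225); shift(-88,34.5,105); print(env.get_state()['ee_pos'])
E
```

```text
shift mm [ 463.  -509.2    5.4] turn [0.0009 0.0012 0.0505]
shift mm [ 463.1 -509.3  125.4] turn [0.0009 0.0012 0.0505]
[ 0.23543484 -0.52872284  0.24537494]
```

Emit:
move_arm(moves=[0.054,0.04,-0.045,0,0,0,0.005,0.054,0.08,-0.09,0,0,0,0.01,0.054,0.12,-0.135,0,0,0,0.015,0.054,0.16,-0.18,0,0,0,0.02,0.054,0.2,-0.225,0,0,0,0.025,0.054,0.24,-0.27,0,0,0,0.03,0.054,0.28,-0.31,0,0,0,0.035,0.054,0.32,-0.355,0,0,0,0.04,0.054,0.36,-0.4,0,0,0,0.045,0.054,0.4,-0.445,0,0,0,0.05,0.054,0.44,-0.485,0,0,0,0.05,0.054,0.463,-0.509,0.03,0,0,0.05,0.054,0.463,-0.509,0.07,0,0,0.05,0.054,0.463,-0.509,0.105,0,0,0.05,0.054,0.463,-0.509,0.105,0,0,0.05,0.054,0.463,-0.509,0.105,0,0,0.05])

```text
clock: 3.22
ee_pos: [0.5211, 0.1, 0.1416]
tcp_rot: [0.991, 0.132, 0.001, 0.0]
wrist_force: [-0.5, 0.4, 0.9]
gripper_width: 0.054
finger_force: 0.0
```

```bash
python3 - <<'E'
from h import *
s=env.get_state(); k=env.calibration('wrist'); im=env.read_camera('wrist'); b=im.copy()
T=np.eye(4);T[:3,:3]=R.from_quat(s['tcp_rot']).as_matrix();T[:3,3]=s['ee_pos']
C=np.linalg.inv(T@k['tool_from_camera'])
def pr(P): return cv2.projectPoints(np.float64(P).reshape(-1,1,3),cv2.Rodrigues(C[:3,:3])[0],C[:3,3],np.float64(k['intrinsics']),None)[0].reshape(-1,2)
co,si=np.cos(.42),np.sin(.42)
for P,col in(([[-120,27,60],[-7,27,60],[-7,-27,60],[-120,-27,60]],(0,255,255)),([[0,33,75],[56,33,75],[56,-34,75],[0,-34,75]],(255,255,255)),
 ([[x,38+r*co,71+r*si] for x,r in((-102,4),(6,4),(6,34),(-102,34))],(255,0,255)),
 ([[-43.5+24*np.cos(a),2+24*np.sin(a),73] for a in np.linspace(0,6.28,40)],(0,0,255))):
    cv2.polylines(b,[np.round(pr(world(p,P))).astype(int).reshape(-1,1,2)],True,col,1)
cv2.imwrite('pics/w1.png',b); shift(-88,34.5,105); print(inread(p,s['ee_pos']),s['clock'],s['wrist_force'],s['gripper_width'])
E
```

```text
shift mm [-0.4  2.9 23. ] turn [ 0.0004 -0.0034  0.0063]
[-87.91414722  37.53062053 141.6273134 ] 3.225 [-0.50653426  0.40916718  0.92461818] 0.054038928498293004
```

View pics/w1.png

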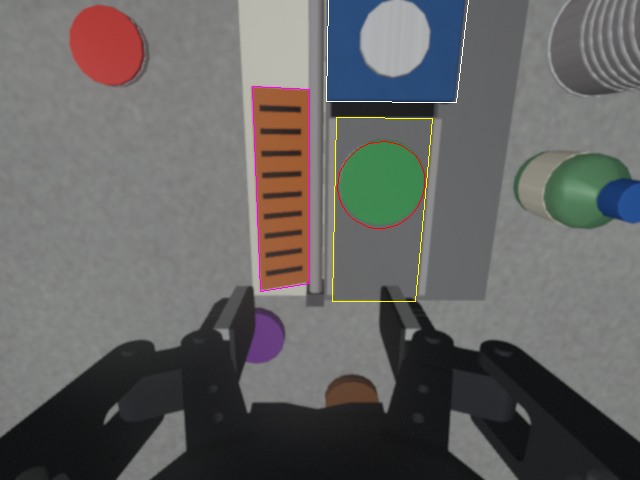

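The wrist view matches the fitted frame: bar, lane, hood and dish ring all coincide. The inner fingertip corners are at about (253,288) and (381,288). I'll estimate the true tip height at this opening from them.

```bash
python3 - <<'E'
from h import *
k=env.calibration('wrist'); C=np.linalg.inv(k['tool_from_camera']); K=np.array(k['intrinsics']); 
for z in (0,5,10,14):
  for y in(-.027,.027,.0415):
    o=[]
    for x in(.011,-.011):
      q=K@(C@[x,y,z/1000,1])[:3]; o.append((q[:2]/q[2]).round(0))
    print(z,y,o)
shift(-88,34.5,68)
E
python3 -c "
import cv2
a=cv2.imread('pics/w1.png')[260:410,190:440]
cv2.imwrite('pics/w1c.png',cv2.resize(a,None,fx=3,fy=3))"
```

```text
0 -0.027 [array([247., 295.]), array([250., 344.])]
0 0.027 [array([384., 295.]), array([381., 344.])]
0 0.0415 [array([421., 295.]), array([417., 344.])]
5 -0.027 [array([249., 289.]), array([252., 337.])]
5 0.027 [array([382., 289.]), array([379., 337.])]
5 0.0415 [array([418., 289.]), array([414., 337.])]
10 -0.027 [array([252., 284.]), array([254., 331.])]
10 0.027 [array([380., 284.]), array([378., 331.])]
10 0.0415 [array([415., 284.]), array([411., 331.])]
14 -0.027 [array([253., 280.]), array([256., 326.])]
14 0.027 [array([378., 281.]), array([376., 326.])]
14 0.0415 [array([412., 281.]), array([408., 326.])]
shift mm [-0.6  2.9 60. ] turn [ 0.0004 -0.0034  0.0063]
```

View pics/w1c.png

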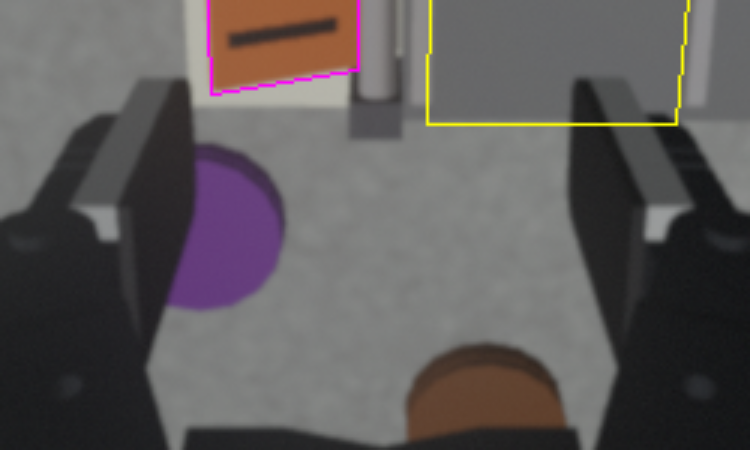

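At this opening the tips sit about 7.5 mm ahead of the TCP and are about 6 mm thick. I'll centre at y = 33 (bar finger 22–28 out, dish finger at y ≈ 3) and press down slowly behind the dish.

Emit:
move_arm(moves=[0.054,0,0.0045,0.02,0,0,0.005,0.054,0,0.0045,0.038,0,0,0.005,0.054,0,0.0045,0.043,0,0,0.005,0.054,0,0.0045,0.047,0,0,0.005,0.054,0,0.0045,0.05,0,0,0.005,0.054,0,0.0045,0.053,0,0,0.005,0.054,0,0.0045,0.056,0,0,0.005,0.054,0,0.0045,0.059,0,0,0.005,0.054,0,0.0045,0.062,0,0,0.005,0.054,0,0.0045,0.065,0,0,0.005,0.054,0,0.0045,0.067,0,0,0.005,0.054,0,0.0045,0.067,0,0,0.005], newtons=60)

```text
clock: 4.78
ee_pos: [0.522, 0.0951, 0.0733]
tcp_rot: [0.992, 0.13, 0.001, 0.001]
wrist_force: [2.0, -0.1, 5.0]
gripper_width: 0.0541
finger_force: 2.3
```

```bash
python3 - <<'E'
from h import *
s=env.get_state(); print(inread(p,s['ee_pos']),s['wrist_force'],s['wrist_torque'],s['gripper_width'],s['clock'])
a=[]
for c in("wrist","scene"):
    im=env.read_camera(c); 
    if c=="scene": im=cv2.resize(im[150:330,240:480],(640,480))
    a.append(im)
cv2.imwrite('pics/d.png',cv2.resize(np.hstack(a),(800,300)))
shift(-88,33,60)
E
```

```text
[-88.31827275  32.54662112  73.34288345] [ 2.00489602 -0.11102616  4.98978056] [ 0.07099233 -0.22438031 -0.03694751] 0.05406576749184994 4.775
shift mm [ 0.3 -0.4 -0.6] turn [ 0.0012 -0.0011  0.0019]
```

View pics/d.png

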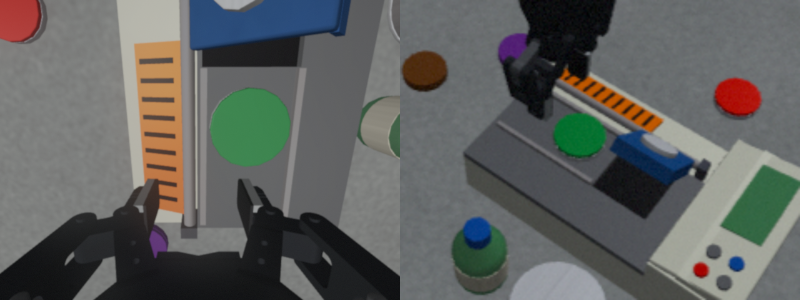

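The hood is up (about 0.65 rad, 5 N on the bar) and the black well is exposed. The dish finger is in the lane behind the dish, clear of it. Now a slow push along the lane.

Emit:
move_arm(moves=[0.054,0.004,0,0,0,0,0,0.054,0.008,0,0,0,0,0,0.054,0.011,0,0,0,0,0,0.054,0.014,0,0,0,0,0,0.054,0.017,0,0,0,0,0,0.054,0.02,0,0,0,0,0,0.054,0.024,0,0,0,0,0,0.054,0.028,0,0,0,0,0,0.054,0.032,0,0,0,0,0,0.054,0.036,0,0,0,0,0,0.054,0.04,0,0,0,0,0,0.054,0.044,0,0,0,0,0,0.054,0.048,0,0,0,0,0,0.054,0.051,0,0,0,0,0,0.054,0.054,0,0,0,0,0,0.054,0.057,0,0,0,0,0,0.054,0.06,0,0,0,0,0,0.054,0.063,0,0,0,0,0,0.054,0.066,0,0,0,0,0,0.054,0.066,0,0,0,0,0])

```text
clock: 7.38
ee_pos: [0.5857, 0.1127, 0.0734]
tcp_rot: [0.992, 0.129, 0.001, -0.0]
wrist_force: [-2.5, 1.5, 3.8]
gripper_width: 0.054
finger_force: 2.2
```

```bash
python3 - <<'E'
from h import *
s=env.get_state(); print(inread(p,s['ee_pos']),s['wrist_force'],s['gripper_width'],s['clock'])
a=[]
for c in("wrist","scene"):
    im=env.read_camera(c); 
    if c=="scene": im=cv2.resize(im[150:330,240:480],(640,480))
    a.append(im)
cv2.imwrite('pics/e.png',cv2.resize(np.hstack(a),(800,300)))
E
```

```text
[-22.24136343  33.31722404  73.3687803 ] [-2.4572627   1.48734724  3.75101222] 0.0540246214150871 7.375
```

View pics/e.png

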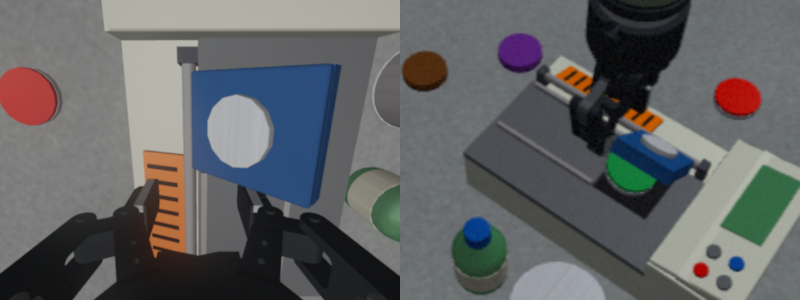

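The dish is over the well (green cap under the raised hood) but not down yet, with the finger front near x = −11. It needs another 6 mm, slowly.

Emit:
move_arm(moves=[0.054,0.0015,0,0,0,0,0,0.054,0.003,0,0,0,0,0,0.054,0.0045,0,0,0,0,0,0.054,0.006,0,0,0,0,0,0.054,0.0065,0,0,0,0,0,0.054,0.0065,0,0,0,0,0])

```text
clock: 8.22
ee_pos: [0.5913, 0.1142, 0.0732]
tcp_rot: [0.992, 0.13, -0.0, 0.0]
wrist_force: [-4.2, 1.2, 5.1]
gripper_width: 0.0543
finger_force: 2.3
```

```bash
python3 - <<'E'
from h import *
s=env.get_state(); print(inread(p,s['ee_pos']),s['wrist_force'],s['gripper_width'],s['clock'])
a=[]; m0=None
for c in("top","scene"):
    im=env.read_camera(c); h=cv2.cvtColor(im,cv2.COLOR_BGR2HSV)
    m=cv2.inRange(h,(50,150,60),(75,255,255)); print(c,int(m.sum()/255))
    b=im.copy()
    for z,col in((66,(0,0,255)),(73,(0,255,255))):
        P=[[19+24*np.cos(t),24*np.sin(t),z] for t in np.linspace(0,6.28,60)]
        cv2.polylines(b,[np.round(proj(c,world(p,P))*16).astype(int).reshape(-1,1,2)],True,col,1,cv2.LINE_AA,4)
    u=proj(c,world(p,[[19,0,60]]))[0].astype(int)
    for q in(im,b): a.append(cv2.resize(q[u[1]-40:u[1]+40,u[0]-55:u[0]+55],(400,290),interpolation=cv2.INTER_CUBIC))
cv2.imwrite('pics/f.png',np.vstack([np.hstack(a[:2]),np.hstack(a[2:])]))
E
```

```text
[-16.42196137  33.2794372   73.2395555 ] [-4.20632076  1.24977967  5.10554912] 0.05429679838628164 8.225
top 0
scene 425
```

View pics/f.png

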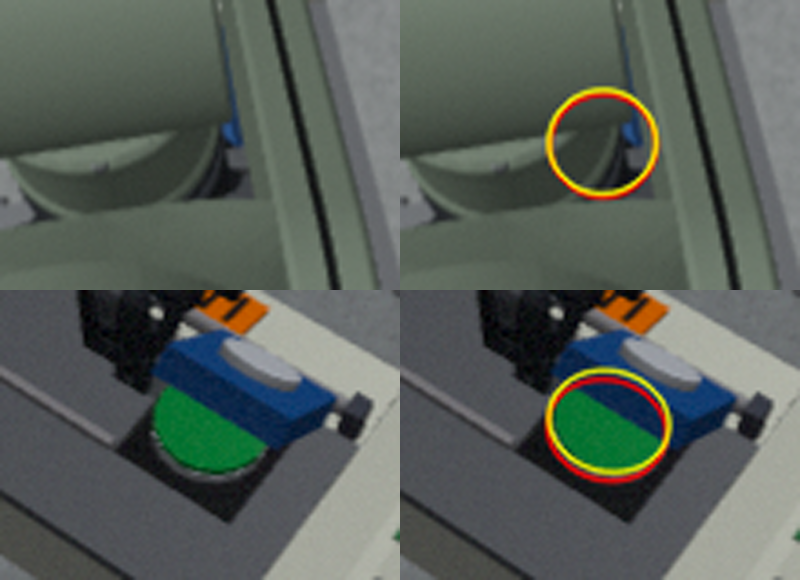

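In the scene view the cap is nearly centred over the well, but its edge fits z ≈ 73 rather than 66, and about 4 N still resists the push. So the rear rim is probably still on the shelf edge. A little farther, with the finger front kept short of x = 0.

Emit:
move_arm(moves=[0.054,0.001,0,0,0,0,0,0.054,0.002,0,0,0,0,0,0.054,0.003,0,0,0,0,0,0.054,0.003,0,0,0,0,0,0.054,0.003,0,0,0,0,0])

```text
clock: 8.95
ee_pos: [0.5939, 0.1149, 0.0733]
tcp_rot: [0.992, 0.129, -0.0, 0.0]
wrist_force: [-4.3, 0.1, 5.3]
gripper_width: 0.0542
finger_force: 2.6
```

```bash
cat > g.py <<'E'
from h import *
s=env.get_state(); print(inread(p,s['ee_pos']),s['wrist_force'],s['gripper_width'],s['clock'])
im=env.read_camera("scene"); h=cv2.cvtColor(im,cv2.COLOR_BGR2HSV)
m=cv2.inRange(h,(50,150,60),(75,255,255)); m[:, 440:]=0
ys,xs=np.nonzero(m); print(len(xs),'x',xs.min(),xs.max(),'bottom',ys.max(), 'left row',ys[xs==xs.min()])
# lower-left contour of cap, fit centre (x, y) for each assumed height, r from the initial picture
for z in(66,69,73):
    cols=np.arange(xs.min()+1,xs.min()+24); low=np.array([ys[xs==c].max()+.5 for c in cols])
    t=np.linspace(0,2*np.pi,400)
    def f(q):
        e=proj('scene',world(p,np.c_[q[0]+q[2]*np.cos(t),q[1]+q[2]*np.sin(t),0*t+z])); 
        return [np.interp(c,e[(e[:,1]>e[:,1].mean()),0][::1][np.argsort(e[(e[:,1]>e[:,1].mean()),0])],np.sort(e[(e[:,1]>e[:,1].mean())],axis=0)[:,1]*0+e[(e[:,1]>e[:,1].mean())][np.argsort(e[(e[:,1]>e[:,1].mean()),0]),1])-l for c,l in zip(cols,low)]
    r=least_squares(lambda q:f([q[0],q[1],23.5]),[19,0],diff_step=1e-2); print(z,r.x.round(1),'rms',np.sqrt(np.mean(r.fun**2)).round(2))
b=cv2.resize(im[195:275,330:440],(770,560),interpolation=cv2.INTER_CUBIC); cv2.imwrite('pics/g.png',b)
E
python3 g.py
```

```text
[-13.75894789  33.30763372  73.31386591] [-4.26963881  0.06023366  5.26558878] 0.054160461702483384 8.95
415 x 296 398 bottom 292 left row [292]Traceback (most recent call last):
  File "g.py", line 8, in <module>
    cols=np.arange(xs.min()+1,xs.min()+24); low=np.array([ys[xs==c].max()+.5 for c in cols])
                                                          ~~~~~~~~~~~~~^^
    return umr_maximum(a, axis, None, out, keepdims, initial, where)
ValueError: zero-size array to reduction operation maximum which has no identity
```

```bash
cat > g.py <<'E'
from h import *
def fit(im):
    m=cv2.inRange(cv2.cvtColor(im,cv2.COLOR_BGR2HSV),(50,150,60),(75,255,255))
    n,l,st,ce=cv2.connectedComponentsWithStats(m); 
    k=[i for i in range(1,n) if st[i,0]>325 and st[i,0]<440 and 190<st[i,1]<280]; k=max(k,key=lambda i:st[i,4])
    ys,xs=np.nonzero(l==k); print('cap px',st[k])
    x0=xs.min(); cols=np.arange(x0+1,x0+25); low=np.array([ys[xs==c].max()+.5 for c in cols])
    t=np.linspace(0,2*np.pi,400)
    def f(q,z):
        e=proj('scene',world(p,np.c_[q[0]+q[2]*np.cos(t),q[1]+q[2]*np.sin(t),0*t+z]))
        e=e[e[:,1]>e[:,1].mean()-3]; c0=e[:,0].mean(); c=np.array([e[:,0].mean(),e[:,1].mean()])
        E=proj('scene',world(p,[[q[0],q[1],z]]))[0]
        return [np.min(np.hypot(*(e-[u,v]).T)) * np.sign(np.hypot(u-E[0],v-E[1])-12) for u,v in zip(cols,low)]
    for z in(66,70,73):
        best=min(((np.sqrt(np.mean(np.square(f([x,y,23],z)))),x,y) for x in (range(10,28) if len(xs)<560 else range(-52,-34)) for y in range(-8,9)),key=lambda a:a[0]); print(z,best)
print('ref'); fit(cv2.imread('pics/scene0.png'))
im=env.read_camera('scene'); cv2.imwrite('pics/s2.png',im); print('now'); fit(im)
cv2.imwrite('pics/g.png',cv2.resize(im[195:275,330:440],(770,560),interpolation=cv2.INTER_CUBIC))
E
python3 g.py
```

```text
ref
cap px [332 218  31  26 636]
66 (np.float64(0.2911860657531241), -45, 5)
70 (np.float64(0.29580054156180885), -43, 3)
73 (np.float64(0.3369171106053673), -43, 1)
now
cap px [368 245  31  23 415]
66 (np.float64(0.35733883070838574), 22, 4)
70 (np.float64(0.390601219475795), 23, 2)
73 (np.float64(0.3327418384136994), 23, 0)
```

View pics/g.png

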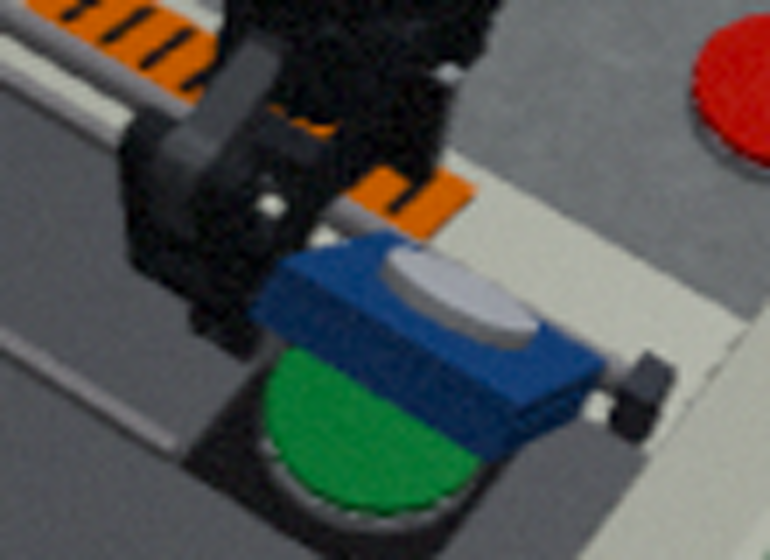

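Here the cap sits inside the black well opening, its rear edge at about x ≈ −1, well past the shelf edge at −7. This view alone can't settle its height. I'll back the finger off along the bar with the hood still held open, then use the wrist camera with the scene camera.

Emit:
move_arm(moves=[0.054,-0.004,0,0,0,0,0,0.054,-0.01,0,0,0,0,0,0.054,-0.018,0,0,0,0,0,0.054,-0.026,0,0,0,0,0,0.054,-0.034,0,0,0,0,0,0.054,-0.042,0,0,0,0,0,0.054,-0.05,0,0,0,0,0,0.054,-0.058,0,0,0,0,0,0.054,-0.066,0,0,0,0,0,0.054,-0.072,0,0,0,0,0,0.054,-0.072,0,0,0,0,0,0.054,-0.072,0,0,0,0,0])

```text
clock: 10.55
ee_pos: [0.5235, 0.0961, 0.0729]
tcp_rot: [0.992, 0.13, -0.002, 0.0]
wrist_force: [-0.9, 1.0, 4.4]
gripper_width: 0.0543
finger_force: 2.3
```

```bash
cat > k.py <<'E'
from h import *
s=env.get_state(); print(inread(p,s['ee_pos']),s['wrist_force'],s['clock'])
k=env.calibration('wrist'); im=env.read_camera('wrist'); sc=env.read_camera('scene'); b=im.copy(); b2=sc.copy()
T=np.eye(4);T[:3,:3]=R.from_quat(s['tcp_rot']).as_matrix();T[:3,3]=s['ee_pos']
C=np.linalg.inv(T@k['tool_from_camera'])
def pw(P): return cv2.projectPoints(np.float64(P).reshape(-1,1,3),cv2.Rodrigues(C[:3,:3])[0],C[:3,3],np.float64(k['intrinsics']),None)[0].reshape(-1,2)
def ps(P): return proj('scene',P)
pt=[]
for i,lo in((im,0),(sc,1)):
    m=cv2.inRange(cv2.cvtColor(i,cv2.COLOR_BGR2HSV),(50,150,60),(75,255,255))
    n,l,st,ce=cv2.connectedComponentsWithStats(m); print([tuple(st[j]) for j in range(1,n) if st[j,4]>150])
for f,q,cc in((pw,b,im),(ps,b2,sc)):
    for (x,y,z),col in(((22,3,66),(0,0,255)),((22,0,73),(0,255,255))):
        P=[[x+23.5*np.cos(t),y+23.5*np.sin(t),z] for t in np.linspace(0,6.28,60)]
        cv2.polylines(q,[np.round(f(world(p,P))*16).astype(int).reshape(-1,1,2)],True,col,1,cv2.LINE_AA,4)
w=cv2.resize(b[0:260,220:500],(400,371)); w0=cv2.resize(im[0:260,220:500],(400,371))
e=cv2.resize(b2[205:275,330:440],(400,229),interpolation=cv2.INTER_CUBIC); e0=cv2.resize(sc[205:275,330:440],(400,229),interpolation=cv2.INTER_CUBIC)
cv2.imwrite('pics/k.png',np.vstack([np.hstack([w0,w]),np.hstack([e0,e])]))
cv2.imwrite('pics/k_w.png',im);cv2.imwrite('pics/k_s.png',sc)
np.savez('k.npz',C=C)
E
python3 k.py
```

```text
[-86.6229931   33.18360257  72.91010554] [-0.87496758  0.96505504  4.36654784] 10.55
[]
[(np.int32(368), np.int32(244), np.int32(31), np.int32(25), np.int32(439))]
```

View pics/k.png

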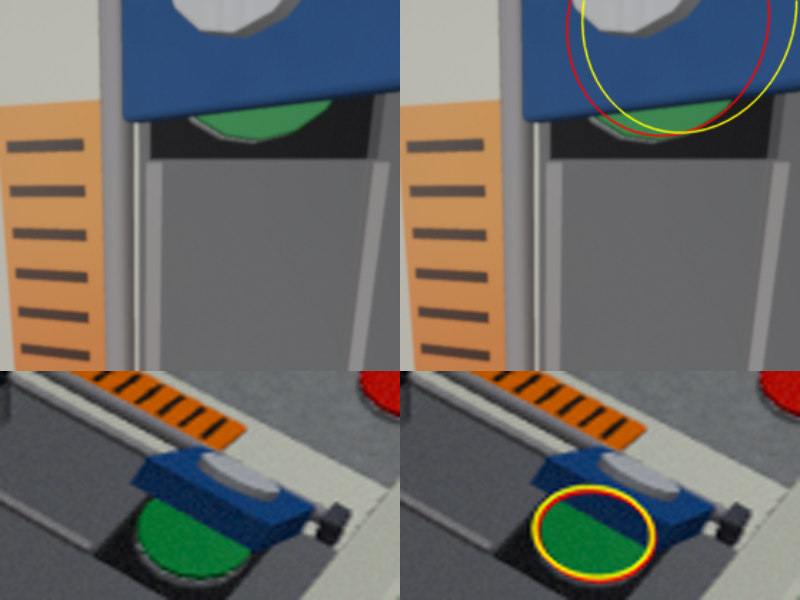

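With both views together, the visible rear edge of the cap matches the z = 66, y ≈ 3 ring and clearly not the z = 73 one. There is black well floor between the shelf edge and the dish, so it has dropped flat inside the well. Now I let the hood down gently.

Emit:
move_arm(moves=[0.054,0,0,-0.002,0,0,0,0.054,0,0,-0.004,0,0,0,0.054,0,0,-0.006,0,0,0,0.054,0,0,-0.008,0,0,0,0.054,0,0,-0.01,0,0,0,0.054,0,0,-0.012,0,0,0,0.054,0,0,-0.014,0,0,0,0.054,0,0,-0.016,0,0,0,0.054,0,0,-0.018,0,0,0,0.054,0,0,-0.02,0,0,0,0.054,0,0,-0.022,0,0,0,0.054,0,0,-0.025,0,0,0,0.054,0,0,-0.035,0,0,0,0.054,0,0,-0.06,0,0,0,0.054,-0.03,0,-0.1,0,0,0,0.054,-0.07,0,-0.13,0,0,0,0.054,-0.1,0,-0.14,0,0,0,0.054,-0.1,0,-0.14,0,0,0])

```text
clock: 12.9
ee_pos: [0.4269, 0.0707, 0.2148]
tcp_rot: [0.992, 0.129, 0.001, -0.0]
wrist_force: [0.7, 0.3, -0.1]
gripper_width: 0.0539
finger_force: 0.0
```

```bash
python3 - <<'E'
from h import *
s=env.get_state(); print(inread(p,s['ee_pos']),s['wrist_force'],s['clock'])
im=env.read_camera('scene'); a=cv2.imread('pics/scene0.png')
cv2.imwrite('pics/end.png',np.hstack([a[160:340,240:500],im[160:340,240:500]]))
hs=cv2.cvtColor(im,cv2.COLOR_BGR2HSV); h0=cv2.cvtColor(a,cv2.COLOR_BGR2HSV)
for nm,lo,hi in(("blue",(100,120,60),(125,255,255)),("orange",(8,150,100),(18,255,255)),("red",(0,180,120),(5,255,255)),("purple",(130,80,50),(155,255,255)),("green",(50,150,60),(75,255,255))):
    o=[]
    for q in(h0,hs):
        m=cv2.inRange(q[160:360,240:480],lo,hi); M=cv2.moments(m,True); o.append((int(M['m00']),round(M['m10']/max(M['m00'],1),1),round(M['m01']/max(M['m00'],1),1)))
    print(nm,o)
E
```

```text
[-186.49451339   33.21593901  214.8316217 ] [ 0.73849862  0.32771554 -0.10418717] 12.9
blue [(1414, 134.1, 103.1), (1429, 133.5, 103.4)]
orange [(973, 126.2, 44.2), (979, 126.1, 44.1)]
red [(497, 200.0, 58.5), (494, 200.0, 58.2)]
purple [(478, 71.6, 20.7), (477, 71.7, 20.7)]
green [(636, 107.3, 70.5), (1, 57.0, 128.0)]
```

The hood and bar are back exactly where they were when closed, the dish is covered, the other things haven't moved, and the arm is clear. Handing in.

```bash
python3 -c "
from cell import env
print(env.finish_job())"
```

```text
the job is handed in; nothing more can be done
None
```

The green-capped dish lies flat in the sample well with the hood closed over it. The arm is clear, the red dish and the rest of what I compared in the pictures have not moved, and the job was handed in at about 13 s.

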